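Lock the clamp bar down with a quarter-turn T-bolt

TASK

Take the T-bolt out of its wooden stand, push its T-head down through the window of the sprung clamp bar and the slot of the steel plate under it, turn it a quarter turn clockwise (seen from above) while the bar is held down, and let it spring up so that it stays locked across the slot and keeps the bar down. The slot is a few millimetres off the jig's marking, so feel for it, pushing gently on the jig (never more than 40 N), and leave the other things on the bench where they are.

Things in the scene. Friction and masses are not known exactly. Their poses are not given: they have to be found in the camera images.
- bolt: Loose T-bolt, 79 mm tall, 0.1 to 0.2 kg, standing head down in the stand. Origin: centre of the head's underside; z up the shaft, x along the head (alike after a half turn). Steel head 30 (x) x 9 (y) x 8 mm (z 0-8), shaft 8 mm across (z 8-38), round flange 40 mm across (z 38-43), black thumb bar on top.
- thumb_bar (a point): Centre of the bolt's black plastic thumb bar: on the bolt's axis, 61 mm above the head's underside. The bar is 44 mm long (along the head) x 14 mm thick x 36 mm high (z 43 to 79); pinch it across its thickness.
- stand: Fixed wooden block 75 x 75 x 45 mm with a 34 mm square well, 42 mm deep, open at the top; origin under its centre. The bolt hangs in it, its flange resting on the block, the head's underside 7 mm above the bench.
- jig: Fixed clamping jig on a 170 (x) x 100 (y) mm base plate; origin under its centre on the bench, x along the clamp bar and the slot, z up. Two turquoise rails (tops at z 50 mm) cross under the bar's ends. The aluminium bar, 166 x 50 x 8 mm, has its top at z 75 mm when free and a window 46 (x) x 24 mm (y) in its middle; the slotted key plate lies under the window.
- slot (a point): Marking of the slot in the fixed steel key plate: on the jig's axis at the plate's top, 45 mm above the jig's origin. Slot 33 (jig x) x 12 mm (jig y), through a 6 mm layer. The plate was set by hand: the true slot centre is up to 5 mm away in jig x and up to 5 mm in jig y (not turned, and it does not give way). Search by light touch of the head.
- groove (a point): On the jig's axis, 39 mm above its origin, under the slotted layer: top of the 6 mm deep, 13 mm wide cross groove (along jig y, centred on the true slot). A head whose top is below z 33 mm can turn, only clockwise seen from above, until deep blocks (to z 19) stop it at 90 degrees; let up, it rises into the groove against z 39. Space below is free to z 15 mm.
- clamp_bar (a joint): How far the sprung clamp bar is pressed down (m): 0 free, about 0.006 with the bolt locked, 0.012 just enough for the bolt to turn, 0.016 hard stop. The bolt's flange presses it: 2.5 N to start, about 5 N at 0.006, 8.5 N at 0.014.
- paint_jar: Bystander: turquoise paint jar, 84 mm across, 140 mm high.
- tub: Bystander: open white plastic tub, 90 mm across, 85 mm high.
- dish: Bystander: small white dish, 80 mm across, 28 mm high.
- screwdriver: Bystander: screwdriver 170 mm long, lying.
- spoon: Bystander: wooden spoon 240 mm long, lying.
- cork_disc: Bystander: cork disc 60 mm across, 20 mm high.
- brush: Bystander: paint brush 200 mm long, lying.

How it is judged:
On the way, in this order (a step that is already met when the one before it is completed fails the run):
1. the T-head is down through the slot, still in line with it, below the plate, with the bar pressed down (z of bolt in the frame of jig between 0.012 and 0.03 m and horizontal distance between bolt and slot below 0.012 m and angle between the x axis of bolt and the x axis of jig, either way round below 0.3 rad), for 0.1 s.
2. the bolt is turned across the slot while the bar is held down (z of bolt in the frame of jig below 0.029 m and horizontal distance between bolt and slot below 0.012 m and angle between the x axis of bolt and the y axis of jig, either way round below 0.3 rad), for 0.05 s.
At the end, for the whole second after the job is handed in: The bolt stands at rest, upright within 7 degrees, its head across the slot (within 14 degrees) and sprung up into the cross groove (underside of the head 28.5 to 33 mm above the bench, within 12 mm of the slot's marking), and it keeps the clamp bar pressed down by 3.5 to 8.5 mm (z of bolt in the frame of jig between 0.0285 and 0.033 m and value of joint clamp_bar between 0.0035 and 0.0085 m and angle between the x axis of bolt and the y axis of jig, either way round below 0.25 rad and horizontal distance between bolt and slot below 0.012 m and angle between bolt's own z axis and vertical below 0.12 rad and linear speed of bolt below 0.02 m/s and velocity of joint clamp_bar below 0.02 m/s); the robot touches nothing.
It fails at once if the jig is pushed with more than 40 N (contact force between jig and anything else above 40 N).
It fails at once if a bystander is moved by more than 30 mm (distance of any of paint_jar, tub, dish, screwdriver, spoon, cork_disc, brush from where it was at the start of the episode above 0.03 m).
It also fails if it takes over 67 s, if anything falls off the work surface, if the arm or the gripper's body presses on something with over 40 N, if the wrist force passes 120 N, or if a joint passes its speed limit or range.

ROBOT

A 6-joint arm with a two-finger parallel gripper is mounted at the origin on the work surface. World frame = base frame: x ahead of the robot, y to its left, z up, the work surface at z = 0. Lengths are in m, angles in rad, forces in N, time in s.
With the tool pointing down it reaches from about 0.25 to 0.725 m from the base axis. Payload 4 kg.
Tool frame: the origin (TCP) lies at the very end of the fingers, on their centre line; the grasp point (between the pads) lies bot.grasp_offset behind it (bot.grasp_offset is the distance from the TCP to the grasp point, in m); z points along the fingers, y is the direction in which the jaws open and shut (so a half turn about z gives the same grasp; the last joint's range is limited). The gripper opens to 85 mm and grips with 20 to 120 N. Pads are 22 mm wide; open, the fingers measure 114 mm over their backs; the gripper's body (76 mm by 85 mm) begins 54 mm behind the grasp point. The pads swing forward as they close: fully open they stand 13 mm farther back than shut.
Start: joints at [-1.201, 0.241, 0.005, 1.335, 0, 1.571], TCP at [0.181, -0.466, 0.231] pointing down, gripper open.
Joint ranges: [-2.72, 2.72], [-1.05, 1.87], [-1.09, 1.28], [-1.99, 2.15], [-1.42, 1.44], [-3.14, 3.14]. Speed limits (rad/s): [2.79, 2.79, 3.14, 3.14, 3.14, 3.14].

INTERFACE

Orientations are given as a unit quaternion [x, y, z, w].
In Python, from workcell import bot gives the robot as it stands. The module is installed in compiled form; this text tells all that it offers.
- The arm moves only by the shell command python3 -m jog 'ROWS' [OPENING]. ROWS is JSON, a list that holds one entry, the list of rows, each a list of 6 numbers: the shift along the tool's x, y, z in m, then the turn, a rotation vector about the tool's x, y, z in degrees. In form: [[[dx, dy, dz, wx, wy, wz], ...]]. A call has 1 to 12 rows; each row shifts and turns the pose as measured when the row begins, along the tool's axes as they then stand; what a row does not reach is not made up. A row lasts 1/8 s, in which the tool goes at most 62.5 mm and 10.7 degrees, less where a joint would pass 70% of its speed; a pose out of reach is approached as far as the arm can. A call is refused whole if a number of a shift passes 0.0625 or a number of a turn 10.7, either way. A call with a gripper value outside its range is refused whole. OPENING is the finger opening in m, from 0 to 0.0854, set as the call begins (- or left out, the last holds). The fingers move at their own pace and stop on an object; the grip force is fixed at half the most. Time passes only in rows, so rows that do not move let the fingers close. It gives the time, the measured TCP pose, the force and the opening at its end, in the units of the state.
- bot.get_obs(): the state, without advancing time (a new reading comes with each control period).
- bot.camera(name): name is "side" or "top"; returns a dict with "pixels" (480x640x3 uint8, red, green, blue), "fx", "fy", "cx", "cy" (pixels), "k1" (the pictures are not rectified: a ray, as slopes to the right and down, at radius r is drawn at 1 + k1 r^2 times it, then the intrinsics apply), "rvec" (rotation vector, rad) and "tvec" (3), from world to camera coordinates, as OpenCV has them. Camera axes: x right, y down, z forward; pixel columns grow to the right and rows downward; lengths in m; the calibration is good to about 2 mm. A picture is of the moment at which its call begins. There is no depth.
- bot.job_done(): hands the job in, once; it reports no verdict.
The state is a dict: "clock": time; "joint_pos": joint angles; "joint_vel": joint speeds; "tau": joint torques, N m; "eef_pos": TCP position; "tool_rot": TCP orientation; "ft_force": force on the tool from outside, world axes, zero at the start; "ft_torque": the same for the moment, N m; "grip_width": finger opening in m.
Only numpy, scipy, OpenCV 4.12 (cv2) and the standard library are available. Lean on these libraries where they do the work, as an engineer would, in place of code of your own. Each camera call takes 0.05 s, during which the arm holds its last target. There are 200 camera calls.

## Working session

There is one attempt and no reset: what is moved stays moved. The work goes in short steps, Python scripts to look and compute and a shell command to move; the robot and the scene stay as the last step left them, time stands still between calls to the robot, and variables do not carry over. Pictures are saved under pics/ and viewed, on a budget of 10 in all, crops included, one or two more only if the job needs it, and the job is handed in when it is done.

```bash
mkdir -p pics; cat > h.py <<'E'
import numpy as np,cv2
from workcell import bot
from scipy.spatial.transform import Rotation as R
def grab(n,f):
    c=bot.camera(n); np.save(f'pics/{f}.npy',c,allow_pickle=True); cv2.imwrite(f'pics/{f}.png',c['pixels'][:,:,::-1]); return c
def load(f): return np.load(f'pics/{f}.npy',allow_pickle=True).item()
def ray(c,u,v):
    d=np.array([(u-c['cx'])/c['fx'],(v-c['cy'])/c['fy']]); s=d.copy()
    for _ in range(20): s=d/(1+c['k1']*(s@s))
    M=R.from_rotvec(np.ravel(c['rvec'])).as_matrix(); t=np.ravel(c['tvec'])
    return -M.T@t, M.T@np.array([s[0],s[1],1])
def onz(c,u,v,z):
    o,d=ray(c,u,v); return o+d*(z-o[2])/d[2]
def proj(c,p):
    M=R.from_rotvec(np.ravel(c['rvec'])).as_matrix(); q=M@np.array(p)+np.ravel(c['tvec']); s=q[:2]/q[2]; s=s*(1+c['k1']*(s@s))
    return s[0]*c['fx']+c['cx'],s[1]*c['fy']+c['cy']
def st():
    o=bot.get_obs(); print('t',o['clock'],'p',np.round(o['eef_pos'],4),'F',np.round(o['ft_force'],1),'T',np.round(o['ft_torque'],2),'w',round(float(o['grip_width']),4))
    m=R.from_quat(o['tool_rot']).as_matrix(); print(np.round(m,3).tolist(), np.round(o['joint_pos'],3))
E
python3 -c "
from h import *
for n in('top','side'):
  c=grab(n,n+'0'); print(n,c['fx'],c['k1'],ray(c,320,240))
st();print(bot.grasp_offset)"
```

```text
top 459.6821806451594 -0.11920765779971904 (array([ 0.51026971, -0.01120803,  1.01951039]), array([ 0.13500734,  0.00160954, -0.99089152]))
side 565.8412609234784 0.05347149473558938 (array([-0.08213584,  0.67890033,  0.6033825 ]), array([ 0.62351318, -0.62171548, -0.47416299]))
t 0.1 p [ 0.1805 -0.4657  0.2305] F [0.7 0.2 0. ] T [-0.03  0.    0.08] w 0.0852
[[0.932, 0.361, -0.001], [0.361, -0.932, 0.002], [0.0, -0.002, -1.0]] [-1.201  0.241  0.004  1.335  0.     1.571]
0.0187
```

View pics/top0.png

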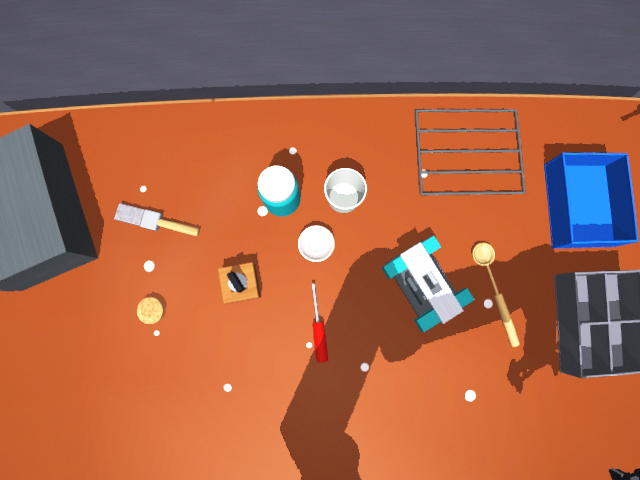

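View pics/side0.png

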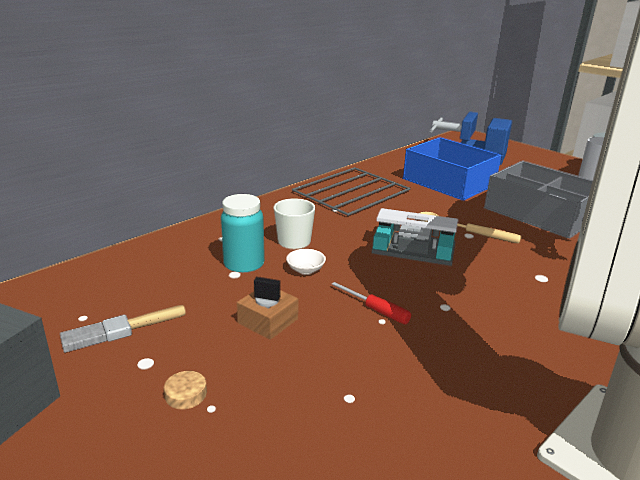

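The top view shows the stand and bolt near (238,283) and the jig near (430,283), with its bar running from upper left to lower right. In the side view the bolt is near (267,298) and the jig near (415,232). I'll enlarge these areas.

```bash
python3 -c "
from h import *
def cr(f,u,v,w,h,k): return cv2.resize(cv2.imread(f'pics/{f}.png')[v:v+h,u:u+w],None,fx=k,fy=k,interpolation=cv2.INTER_CUBIC)
a=np.hstack([cr('top0',375,225,105,110,4)[:440,:420],cr('top0',210,250,60,70,6)[:420].copy() if 0 else cv2.copyMakeBorder(cr('top0',210,250,60,70,6),0,20,0,0,cv2.BORDER_CONSTANT)])
cv2.imwrite('pics/c0.png',a);print(a.shape)
im=cv2.cvtColor(cv2.imread('pics/top0.png'),cv2.COLOR_BGR2HSV)
# rails turquoise
m=cv2.inRange(im,(80,120,60),(100,255,255));m[:225]=0;m[:,:375]=0
n,l,s,ce=cv2.connectedComponentsWithStats(m)
print(s,ce)
m=cv2.inRange(im,(0,0,0),(180,255,55));m[:260]=0;m[305:]=0;m[:,:220]=0;m[:,260:]=0
c=max(cv2.findContours(m,0,2)[0],key=cv2.contourArea);print(cv2.minAreaRect(c),cv2.contourArea(c))
"
```

```text
(440, 780, 3)
[[     0      0    640    480 306123]
 [   422    236     19     19    202]
 [   382    256     26     22    310]
 [   454    288     20     20    224]
 [   415    308     26     24    341]] [[319.12522744 239.33668166]
 [430.94554455 244.58415842]
 [394.3516129  267.32580645]
 [463.66964286 296.98660714]
 [427.17302053 320.04398827]]
((235.48876953125, 281.3820495605469), (21.093957901000977, 7.419985771179199), 57.9946174621582) 107.0
```

View pics/c0.png

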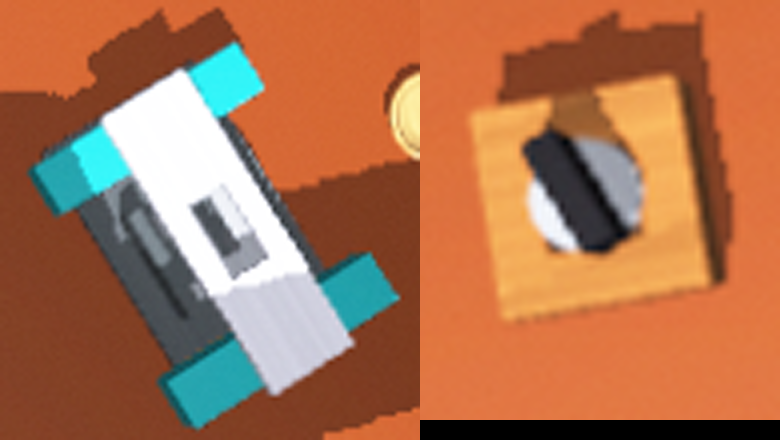

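```bash
python3 -c "
from h import *
c=load('top0')
f=lambda u,v,z:onz(c,375+u/4-.5+.125,225+v/4-.375,z)[:2]
g=lambda u,v,z:onz(c,210+(u-420)/6-.4,250+v/6-.4,z)[:2]
P=np.array([f(*p,.075) for p in[(103,118),(187,68),(353,343),(275,396)]]);print('bar',P.round(4).tolist(),P.mean(0),[np.linalg.norm(P[i]-P[i-1]) for i in range(4)])
for a,b in((0,3),(1,2)):d=P[b]-P[a];print(np.degrees(np.arctan2(d[1],d[0])))
W=np.array([f(*p,.075) for p in[(190,205),(225,185),(268,258),(235,278)]]);print('win',W.mean(0),[np.linalg.norm(W[i]-W[i-1]) for i in range(4)])
# rails tops outer corners z .05
Q=np.array([f(*p,.05) for p in[(30,170),(238,42),(264,88),(400,300),(372,253),(163,378)]]);print('rail',Q.round(4).tolist())
print('flange',g(585,196,.05))
S=np.array([g(*p,.045) for p in[(470,113),(675,75),(712,285),(508,320)]]);print('stand',S.mean(0),[np.linalg.norm(S[i]-S[i-1]) for i in range(4)])
T=np.array([g(*p,.086) for p in[(523,148),(550,128),(625,240),(598,254)]]);print('thumb',T.mean(0),T.round(4).tolist())
import math
a=58
d=onz(c,235.5+10*math.cos(math.radians(a)),281.4+10*math.sin(math.radians(a)),.086)-onz(c,235.5-10*math.cos(math.radians(a)),281.4-10*math.sin(math.radians(a)),.086);print(np.degrees(np.arctan2(d[1],d[0])),np.linalg.norm(d))
print('minrect',onz(c,235.5,281.4,.086))
s=load('side0')
for n,p in(('tb',(*onz(c,237.2,282.4,.05)[:2],.086)),('win',(*P.mean(0),.075))):print(n,proj(s,p))
a=cv2.resize(cv2.imread('pics/side0.png')[260:345,225:310],None,fx=4.7,fy=4.7,interpolation=2);b=cv2.resize(cv2.imread('pics/side0.png')[195:280,365:465],None,fx=4,fy=4,interpolation=2)
b=cv2.copyMakeBorder(b,0,a.shape[0]-b.shape[0],0,0,0);cv2.imwrite('pics/c1.png',np.hstack([a,b]));print(a.shape)
"
```

```text
bar [[0.6058, -0.1753], [0.6308, -0.2204], [0.4865, -0.3001], [0.4609, -0.2581]] [ 0.54600579 -0.23846056] [np.float64(0.16685442505052786), np.float64(0.05161341604226962), np.float64(0.16481898197113756), np.float64(0.04917273960614068)]
-150.24622363844162
-151.10075733330402
win [ 0.54553121 -0.2383996 ] [np.float64(0.04379171609320172), np.float64(0.021168975576274996), np.float64(0.04335534421729371), np.float64(0.02020077276431172)]
rail [[0.5816, -0.1397], [0.6474, -0.2542], [0.6223, -0.267], [0.5077, -0.3343], [0.5329, -0.3205], [0.4708, -0.2057]]
flange [0.55601727 0.16776985]
stand [0.55554838 0.16659399] [np.float64(0.07492822401119659), np.float64(0.07476259652530075), np.float64(0.07569634500793788), np.float64(0.0735618085798729)]
thumb [0.55562292 0.16494673] [[0.571, 0.1824], [0.5777, 0.1732], [0.5392, 0.1475], [0.5346, 0.1567]]
-148.05684280412228 0.041187481301662526
minrect [0.55614192 0.16441553 0.086     ]
tb (np.float64(266.86394684575924), np.float64(279.9423531605604))
win (np.float64(417.06830853112535), np.float64(217.93280948531864))
(400, 400, 3)
```

View pics/c1.png

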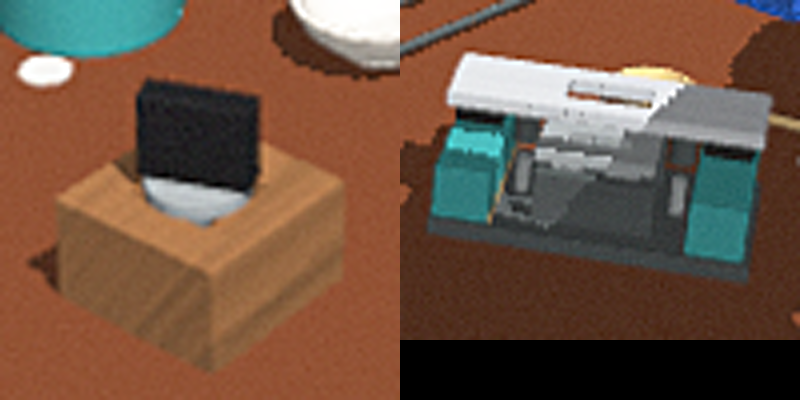

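```bash
python3 -c "
from h import *
c=load('top0')
u0,v0,w,h,k=415,262,34,40,14
im=cv2.resize(c['pixels'][v0:v0+h,u0:u0+w,::-1],None,fx=k,fy=k,interpolation=cv2.INTER_NEAREST)
im=np.clip(im.astype(float)*1.0,0,255).astype(np.uint8)
C=np.array([.546,-.2385]);e=np.array([np.cos(np.radians(29.4)),np.sin(np.radians(29.4))]);n=np.array([-e[1],e[0]])
for (z,a,b,col) in((.075,23,12,(0,0,255)),(.045,16.5,6,(0,255,0)),(.067,23,12,(255,0,255))):
  q=[]
  for s,t in((1,1),(1,-1),(-1,-1),(-1,1)):
    u,v=proj(c,[*(C+e*s*a/1e3+n*t*b/1e3),z]);q.append([(u-u0+.5)*k,(v-v0+.5)*k])
  cv2.polylines(im,[np.int32(q)],True,col,1)
cv2.imwrite('pics/c2.png',im)"
```

```text
(no output)
```

View pics/c2.png

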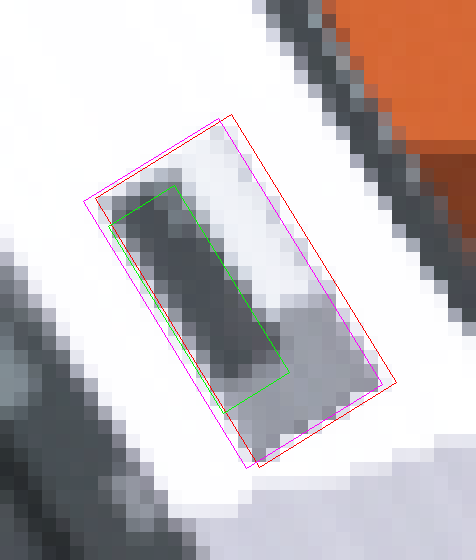

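```bash
python3 -m jog '[[[0,0,0,0,0,-10]]]'; python3 -c "
from h import *
st()"
```

```text
clock: 0.22
eef_pos: [0.1804, -0.4653, 0.23]
tool_rot: [0.963, 0.271, -0.0, -0.002]
ft_force: [-0.3, -0.1, -0.2]
grip_width: 0.0854
t 0.225 p [ 0.1804 -0.4653  0.23  ] F [-0.3 -0.1 -0.2] T [-0.05 -0.01  0.02] w 0.0854
[[0.853, 0.522, -0.001], [0.522, -0.853, 0.003], [0.001, -0.003, -1.0]] [-1.201  0.242  0.003  1.335 -0.     1.391]
```

The magnified window shows the dark slot through it, from about (112,195) to (280,350) in the zoom. It is shifted toward jig +x, and slightly toward -y, from the nominal green outline. I'll measure that shift next, and start rotating toward the bolt.

```bash
cat >> h.py <<'E'
def to(x,y,psi,z):
    o=bot.get_obs(); m=R.from_quat(o['tool_rot']).as_matrix(); d=np.array([x,y,z])-o['eef_pos']
    p=np.degrees(np.arctan2(m[1,0],m[0,0])); print('psi',round(p,2),'tool shift',np.round(m.T@d,4),'wz',round((p-psi+180)%360-180,2),'tilt',np.round(m[:,2],3))
E
python3 -c "
from h import *
c=load('top0');g=cv2.cvtColor(c['pixels'],cv2.COLOR_RGB2GRAY).astype(np.float32)
C=np.array([.546,-.2385]);e=np.array([np.cos(np.radians(29.4)),np.sin(np.radians(29.4))]);n=np.array([-e[1],e[0]])
def val(a,b):
  u,v=proj(c,[*(C+e*a/1e3+n*b/1e3),.045]);return cv2.remap(g,np.float32([[u]]),np.float32([[v]]),1)[0,0]
print('b profile, rows a'); B=np.arange(-14,9,1.)
print(B)
for a in(-8,-4,0,4,8,12):print(a,[int(val(a,b)) for b in B])
print('a profile');A=np.arange(-24,28,2.);print(A)
for b in(-4,-2,0,2):print(b,[int(val(a,b)) for a in A])
"
python3 -m jog '[[[0,0,0,0,0,-10.7],[0,0,0,0,0,-10.7],[0,0,0,0,0,-10.7],[0,0,0,0,0,-10.7]]]'
```

```text
b profile, rows a
[-14. -13. -12. -11. -10.  -9.  -8.  -7.  -6.  -5.  -4.  -3.  -2.  -1.
   0.   1.   2.   3.   4.   5.   6.   7.   8.]
-8 [206, 203, 196, 189, 189, 191, 172, 136, 107, 90, 87, 85, 83, 80, 79, 80, 85, 109, 140, 184, 223, 250, 253]
-4 [238, 240, 241, 242, 241, 235, 210, 160, 105, 92, 88, 85, 82, 79, 80, 83, 89, 107, 134, 176, 215, 244, 250]
0 [238, 241, 242, 242, 238, 229, 211, 167, 125, 100, 84, 79, 79, 78, 78, 78, 83, 104, 135, 176, 217, 246, 251]
4 [239, 242, 242, 242, 241, 237, 216, 164, 109, 85, 81, 79, 78, 78, 78, 81, 86, 101, 122, 164, 208, 242, 248]
8 [239, 241, 242, 242, 239, 232, 213, 174, 128, 102, 87, 77, 76, 76, 77, 79, 82, 100, 127, 168, 211, 245, 250]
12 [237, 241, 242, 242, 239, 233, 218, 179, 141, 124, 119, 112, 94, 81, 78, 80, 85, 100, 124, 167, 210, 244, 251]
a profile
[-24. -22. -20. -18. -16. -14. -12. -10.  -8.  -6.  -4.  -2.   0.   2.
   4.   6.   8.  10.  12.  14.  16.  18.  20.  22.  24.  26.]
-4 [156, 157, 157, 157, 151, 127, 97, 86, 87, 88, 88, 86, 84, 79, 81, 82, 87, 96, 119, 111, 117, 151, 218, 252, 253, 254]
-2 [158, 154, 154, 153, 152, 137, 95, 82, 83, 84, 82, 80, 79, 78, 78, 77, 76, 91, 94, 85, 93, 115, 207, 249, 254, 254]
0 [181, 153, 154, 154, 152, 130, 91, 77, 79, 80, 80, 79, 78, 79, 78, 78, 77, 79, 78, 78, 81, 122, 205, 252, 254, 254]
2 [155, 155, 157, 158, 157, 141, 95, 86, 85, 88, 89, 86, 83, 88, 86, 81, 82, 86, 85, 83, 83, 118, 209, 249, 255, 255]
clock: 0.72
eef_pos: [0.1798, -0.4638, 0.2277]
tool_rot: [0.796, 0.605, 0.001, -0.004]
ft_force: [0.6, -0.0, 0.0]
grip_width: 0.0854
```

```bash
python3 -m jog '[[[0,0,0,0,0,-10.7],[0,0,0,0,0,-10.7],[0,0,0,0,0,-10.7],[0,0,0,0,0,-10.7],[0,0,0,0,0,-10.7],[0,0,0,0,0,-10.7],[0,0,0,0,0,-10.7],[0,0,0,0,0,-10.7],[0,0,0,0,0,-10.7],[0,0,0,0,0,-10.7],[0,0,0,0,0,-10.7],[0,0,0,0,0,-10.7]]]';python3 -c "
from h import *
to(.5555,.166,213.5,.2)"
```

```text
clock: 2.22
eef_pos: [0.1781, -0.4594, 0.221]
tool_rot: [-0.203, 0.979, 0.012, -0.002]
ft_force: [0.1, 1.3, -0.1]
grip_width: 0.0855
psi -156.57 tool shift [-0.5949  0.4231  0.0315] wz -10.07 tilt [-0.008  0.022 -1.   ]
```

```bash
python3 -m jog '[[[-0.049,0.035,0,0,0,0],[-0.049,0.035,0,0,0,0],[-0.049,0.035,0,0,0,0],[-0.049,0.035,0,0,0,0],[-0.049,0.035,0,0,0,0],[-0.049,0.035,0,0,0,0],[-0.049,0.035,0,0,0,0],[-0.049,0.035,0,0,0,0],[-0.049,0.035,0,0,0,0],[-0.049,0.035,0,0,0,0],[-0.049,0.035,0,0,0,0]]] ';python3 -c "
from h import *
to(.5555,.166,213.5,.15);st()"
```

```text
clock: 3.6
eef_pos: [0.528, 0.1215, 0.2274]
tool_rot: [-0.199, 0.98, 0.012, -0.003]
ft_force: [0.5, -0.6, 0.3]
grip_width: 0.0858
psi -157.07 tool shift [-0.0426  0.0284  0.0781] wz -10.57 tilt [-0.01   0.022 -1.   ]
t 3.6 p [0.528  0.1215 0.2274] F [ 0.5 -0.6  0.3] T [-0.08 -0.06 -0.  ] w 0.0858
[[-0.921, -0.389, -0.01], [-0.39, 0.921, 0.022], [0.0, 0.024, -1.0]] [ 0.213  0.329  0.116  1.362  0.024 -0.187]
```

```bash
cat >> h.py <<'E'
def lv():
    m=R.from_quat(bot.get_obs()['tool_rot']).as_matrix(); w=m.T@np.cross(m[:,2],[0,0,-1]); print('level wx,wy deg',np.round(np.degrees(w[:2]),2))
E
python3 -m jog '[[[0,0,0,1.4,0,-10.6],[0,0,0,0,0,0]]]';python3 -c "
from h import *
to(.5555,.166,213.5,.105);lv()"
```

```text
clock: 3.85
eef_pos: [0.529, 0.1259, 0.2247]
tool_rot: [-0.293, 0.956, 0.0, -0.001]
ft_force: [-0.1, 0.1, 0.2]
grip_width: 0.0852
psi -145.9 tool shift [-0.0445  0.0182  0.1197] wz 0.6 tilt [-0.001  0.    -1.   ]
level wx,wy deg [ 0.04 -0.06]
```

```bash
python3 -m jog '[[[-0.044,0.018,0.01,0,0,0.6],[0,0,0.04,0,0,0],[0,0,0.04,0,0,0],[0,0,0.025,0,0,0],[0,0,0,0,0,0]]]';python3 -c "
from h import *
to(.5555,.166,213.5,.053);lv()
grab('side','side1');grab('top','top1')
a=cv2.imread('pics/side1.png')[190:350,180:350];b=cv2.imread('pics/top1.png')[215:345,165:310]
a=cv2.resize(a,(400,376));b=cv2.resize(b,(400,376));cv2.imwrite('pics/c3.png',np.hstack([a,b]))"
```

```text
clock: 4.47
eef_pos: [0.5554, 0.163, 0.1069]
tool_rot: [-0.278, 0.961, 0.001, -0.001]
ft_force: [-0.5, -0.2, -0.6]
grip_width: 0.0853
psi -147.74 tool shift [-0.0018  0.0024  0.0539] wz -1.24 tilt [-0.002  0.001 -1.   ]
level wx,wy deg [ 0.13 -0.06]
```

View pics/c3.png

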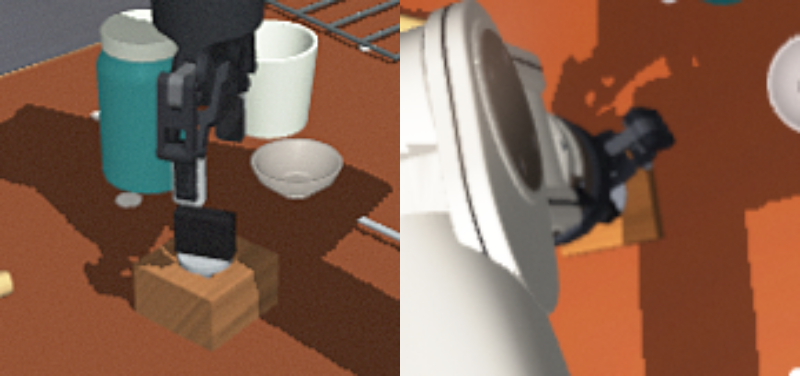

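The side view shows the fingers straddling the thumb bar, near (205,190) and (205,230) in the crop. I'll descend.

```bash
python3 -m jog '[[[-0.0018,0.0024,0.02,0,0,-1.2],[0,0,0.02,0,0,0],[0,0,0.013,0,0,0],[0,0,0,0,0,0]]]';python3 -c "
from h import *
to(.5555,.166,213.5,.053);lv()"
```

```text
clock: 5.08
eef_pos: [0.5636, 0.1673, 0.0633]
tool_rot: [-0.286, 0.958, 0.001, 0.009]
ft_force: [-0.5, -0.4, 0.0]
grip_width: 0.0856
psi -146.75 tool shift [0.0077 0.0034 0.0102] wz -0.25 tilt [ 0.017  0.007 -1.   ]
level wx,wy deg [-0.18  1.02]
```

```bash
python3 -m jog '[[[0.0077,0.0034,0.004,-0.2,1.0,0],[0,0,0,0,0,0]]]';python3 -c "
from h import *
to(.5555,.166,213.5,.053);lv();st()"
```

```text
clock: 5.32
eef_pos: [0.556, 0.1661, 0.0609]
tool_rot: [-0.286, 0.958, 0.0, 0.001]
ft_force: [-1.1, 0.5, 0.1]
grip_width: 0.0856
psi -146.78 tool shift [0.0005 0.0002 0.0079] wz -0.28 tilt [ 0.002  0.001 -1.   ]
level wx,wy deg [-0.01  0.12]
t 5.325 p [0.556  0.1661 0.0609] F [-1.1  0.5  0.1] T [ 0.   -0.06  0.02] w 0.0856
[[-0.837, -0.548, 0.002], [-0.548, 0.837, 0.001], [-0.002, -0.0, -1.0]] [ 0.29   0.519 -0.047  1.003  0.    -0.29 ]
```

```bash
python3 -m jog '[[[0.0005,0,0.007,0,0,0],[0,0,0,0,0,0]]]';python3 -m jog '[[[0,0,0,0,0,0],[0,0,0,0,0,0],[0,0,0,0,0,0],[0,0,0,0,0,0],[0,0,0,0,0,0]]]' 0.0;python3 -c "
from h import *
to(.5555,.166,213.5,.053);lv();st()"
```

```text
clock: 5.58
eef_pos: [0.556, 0.166, 0.0542]
tool_rot: [-0.286, 0.958, 0.0, 0.002]
ft_force: [-0.2, -0.2, 0.0]
grip_width: 0.0853
clock: 6.2
eef_pos: [0.5563, 0.1661, 0.0545]
tool_rot: [-0.286, 0.958, 0.0, 0.002]
ft_force: [0.6, -0.6, -0.7]
grip_width: 0.0129
psi -146.78 tool shift [0.0008 0.0004 0.0015] wz -0.28 tilt [ 0.004  0.002 -1.   ]
level wx,wy deg [-0.04  0.22]
t 6.2 p [0.5563 0.1661 0.0545] F [ 0.6 -0.6 -0.7] T [-0.01 -0.03  0.  ] w 0.0129
[[-0.837, -0.548, 0.004], [-0.548, 0.837, 0.002], [-0.004, -0.001, -1.0]] [ 0.29   0.525 -0.055  0.986  0.001 -0.29 ]
```

```bash
python3 -m jog '[[[0,0,-0.02,0,0,0],[0,0,-0.03,0,0,0],[0,0,-0.03,0,0,0],[0,0,-0.035,0,0,0],[0,0,0,0,0,0]]]';python3 -c "
from h import *
to(.5491,-.2379,209.4,.165);lv();st();grab('side','side2')
a=cv2.imread('pics/side2.png')[130:350,150:400];a=cv2.resize(a,None,fx=2,fy=2);cv2.imwrite('pics/c4.png',a)"
```

```text
clock: 6.82
eef_pos: [0.5542, 0.1654, 0.1696]
tool_rot: [-0.286, 0.958, 0.0, -0.001]
ft_force: [0.6, 0.5, -1.2]
grip_width: 0.0135
psi -146.79 tool shift [ 0.2251 -0.3346  0.0047] wz 3.81 tilt [-0.002 -0.    -1.   ]
level wx,wy deg [ 0.06 -0.12]
t 6.825 p [0.5542 0.1654 0.1696] F [ 0.6  0.5 -1.2] T [ 0.01 -0.03 -0.01] w 0.0135
[[-0.837, -0.548, -0.002], [-0.548, 0.837, -0.0], [0.002, 0.001, -1.0]] [ 0.29   0.429  0.11   1.255  0.    -0.29 ]
```

View pics/c4.png

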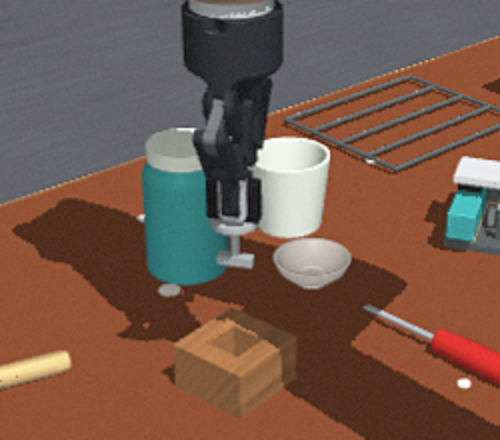

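The picture shows the bolt hanging upright from the gripper, with the head near (235,260) and the stand empty. I'll carry it over to the jig.

```bash
python3 -m jog '[[[0.015,-0.022,0,0,0,0],[0.028,-0.042,0,0,0,0],[0.028,-0.042,0,0,0,0],[0.028,-0.042,0,0,0,0],[0.028,-0.042,0,0,0,0],[0.028,-0.042,0,0,0,0],[0.028,-0.042,0,0,0,0],[0.02,-0.03,0,0,0,0],[0.005,-0.01,0,0,0,0],[0,0,0,0,0,0]]]';python3 -c "
from h import *
to(.5491,-.2379,209.4,.165);lv()"
```

```text
clock: 8.12
eef_pos: [0.5399, -0.22, 0.1454]
tool_rot: [-0.287, 0.958, 0.008, -0.019]
ft_force: [-0.4, 0.1, -1.8]
grip_width: 0.0131
psi -146.56 tool shift [ 0.0027 -0.0195 -0.02  ] wz 4.04 tilt [-0.04   0.005 -0.999]
level wx,wy deg [ 1.5  -1.78]
```

```bash
python3 -m jog '[[[0.002,-0.014,-0.01,1.5,-1.8,4],[0,0,0,0,0,0]]]';python3 -c "
from h import *
to(.5491,-.2379,209.4,.105);lv();st()"
```

```text
clock: 8.38
eef_pos: [0.5457, -0.2296, 0.1532]
tool_rot: [-0.255, 0.967, 0.001, -0.001]
ft_force: [0.0, -0.3, -1.4]
grip_width: 0.0129
psi -150.47 tool shift [ 0.0011 -0.009   0.0481] wz 0.13 tilt [-0.003  0.002 -1.   ]
level wx,wy deg [ 0.17 -0.1 ]
t 8.375 p [ 0.5457 -0.2296  0.1532] F [ 0.  -0.3 -1.4] T [0.08 0.04 0.05] w 0.0129
[[-0.87, -0.493, -0.003], [-0.493, 0.87, 0.002], [0.002, 0.003, -1.0]] [-0.399  0.466  0.126  1.233  0.    -0.914]
```

```bash
python3 -m jog '[[[0.0011,-0.009,0,0.15,-0.1,0],[0,0,0.02,0,0,0],[0,0,0,0,0,0]]]';python3 -c "
from h import *
to(.5491,-.2379,209.4,.105);lv();grab('side','side3');grab('top','top3')
a=cv2.imread('pics/side3.png')[130:280,350:480];a=cv2.resize(a,(390,450),interpolation=2)
b=cv2.imread('pics/top3.png')[220:350,360:490];b=cv2.resize(b,(390,390),interpolation=2);b=cv2.copyMakeBorder(b,0,60,0,0,0)
cv2.imwrite('pics/c5.png',np.hstack([a,b]))"
```

```text
clock: 8.75
eef_pos: [0.5493, -0.2349, 0.1316]
tool_rot: [-0.258, 0.966, 0.001, -0.001]
ft_force: [-0.2, 0.3, -1.6]
grip_width: 0.0129
psi -150.07 tool shift [ 0.0016 -0.0025  0.0266] wz 0.53 tilt [-0.003  0.002 -1.   ]
level wx,wy deg [ 0.19 -0.1 ]
```

View pics/c5.png

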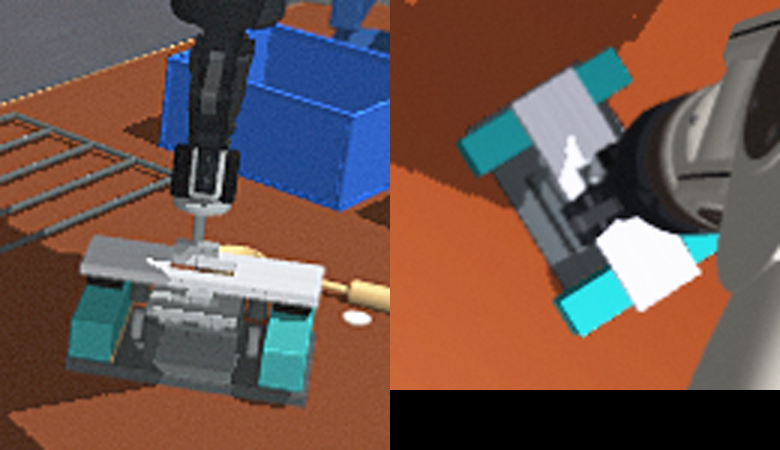

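The side view shows the shaft at crop (199,228) above the window, centred near (205,268), and the head just above the bar. I'll compare this with the projected axis.

```bash
python3 -c "
from h import *
c=load('side3')
for z in(.1,.11,.115):print(z,proj(c,(.5493,-.2349,z)))
print(proj(c,(.5493-.0087,-.2349-.0049,.11)),proj(c,(.549,-.2379,.045)))
g=cv2.cvtColor(c['pixels'],cv2.COLOR_RGB2GRAY)
for v in range(200,212,2):print(v,g[v,406:428].tolist())
"
python3 -m jog '[[[0.0016,-0.0025,0,0.2,-0.1,0.4],[0,0,0,0,0,0]]]'; python3 -c "
from h import *
to(.5491,-.2379,209.4,.105);lv();st()"
```

```text
0.1 (np.float64(416.0166577353085), np.float64(207.29661957730605))
0.11 (np.float64(416.51008430050996), np.float64(202.99208627883385))
0.115 (np.float64(416.7585020166309), np.float64(200.82693240261236))
(np.float64(421.27647716339186), np.float64(203.64357216859412)) (np.float64(414.34725383072407), np.float64(230.0020961185466))
200 [96, 98, 97, 102, 99, 104, 112, 143, 146, 158, 159, 170, 174, 175, 181, 179, 176, 179, 181, 136, 99, 93]
202 [99, 95, 99, 102, 98, 96, 96, 94, 82, 110, 129, 131, 110, 105, 109, 99, 99, 106, 88, 100, 96, 97]
204 [99, 98, 94, 94, 97, 96, 97, 98, 89, 114, 128, 126, 95, 94, 96, 96, 96, 100, 95, 97, 100, 96]
206 [100, 97, 103, 96, 100, 97, 99, 95, 85, 117, 129, 126, 92, 96, 94, 100, 99, 100, 98, 96, 97, 92]
208 [98, 98, 98, 96, 100, 98, 98, 100, 94, 121, 129, 120, 95, 95, 99, 91, 94, 102, 96, 98, 99, 100]
210 [98, 95, 93, 102, 97, 101, 99, 95, 98, 122, 147, 143, 160, 158, 131, 105, 111, 86, 88, 92, 93, 91]
clock: 9.1
eef_pos: [0.5518, -0.2392, 0.1354]
tool_rot: [-0.255, 0.967, -0.002, 0.003]
ft_force: [0.2, -0.8, -0.9]
grip_width: 0.0134
psi -150.48 tool shift [0.0019 0.0026 0.0303] wz 0.12 tilt [ 0.007 -0.003 -1.   ]
level wx,wy deg [-0.36  0.26]
t 9.1 p [ 0.5518 -0.2392  0.1354] F [ 0.2 -0.8 -0.9] T [0.01 0.   0.02] w 0.0134
[[-0.87, -0.493, 0.007], [-0.493, 0.87, -0.003], [-0.004, -0.006, -1.0]] [-0.409  0.488  0.112  1.187 -0.    -0.924]
```

```bash
python3 -m jog '[[[0.0019,0.0026,0.006,-0.36,0.26,0],[0,0,0,0,0,0]]]'; python3 -c "
from h import *
to(.5491,-.2379,209.4,.105);lv()"
```

```text
clock: 9.35
eef_pos: [0.5488, -0.2379, 0.1295]
tool_rot: [-0.255, 0.967, -0.0, 0.0]
ft_force: [-0.3, -0.2, -1.6]
grip_width: 0.013
psi -150.49 tool shift [-0.0003 -0.0001  0.0245] wz 0.11 tilt [ 0. -0. -1.]
level wx,wy deg [-0.01  0.01]
```

```bash
python3 -m jog '[[[0,0,0.01,0,0,0],[0,0,0.01,0,0,0],[0,0,0.004,0,0,0],[0,0,0,0,0,0]]]'; python3 -c "
from h import *
to(.5491,-.2379,209.4,.097);lv();st()"
```

```text
clock: 9.85
eef_pos: [0.5483, -0.2377, 0.1029]
tool_rot: [-0.255, 0.967, 0.0, -0.001]
ft_force: [0.3, 0.1, -1.3]
grip_width: 0.0136
psi -150.49 tool shift [-0.0006 -0.0006  0.0059] wz 0.11 tilt [-0.001  0.001 -1.   ]
level wx,wy deg [ 0.07 -0.05]
t 9.85 p [ 0.5483 -0.2377  0.1029] F [ 0.3  0.1 -1.3] T [-0.04 -0.01 -0.01] w 0.0136
[[-0.87, -0.493, -0.001], [-0.493, 0.87, 0.001], [0.001, 0.001, -1.0]] [-0.409  0.513  0.064  1.123  0.    -0.924]
```

```bash
python3 -m jog '[[[-0.0006,-0.0006,0.003,0,0,0],[0,0,0.002,0,0,0],[0,0,0.002,0,0,0]]]';python3 -m jog '[[[0,0,0.002,0,0,0],[0,0,0.002,0,0,0]]]'; python3 -c "
from h import *
to(.5491,-.2379,209.4,.09);lv()"
```

```text
clock: 10.22
eef_pos: [0.5497, -0.2382, 0.0961]
tool_rot: [-0.255, 0.967, 0.0, -0.0]
ft_force: [-0.8, -0.3, -1.1]
grip_width: 0.0134
clock: 10.48
eef_pos: [0.5498, -0.2383, 0.0921]
tool_rot: [-0.255, 0.967, -0.0, 0.0]
ft_force: [0.2, 1.0, -1.6]
grip_width: 0.0131
psi -150.49 tool shift [0.0004 0.0007 0.0021] wz 0.11 tilt [ 0. -0. -1.]
level wx,wy deg [-0.02  0.01]
```

```bash
python3 -m jog '[[[0.0004,0.0006,0.0015,0,0,0],[0,0,0.0015,0,0,0]]]';python3 -c "
from h import *
to(.5491,-.2379,209.4,.09);lv();st()"
```

```text
clock: 10.72
eef_pos: [0.5491, -0.238, 0.0889]
tool_rot: [-0.255, 0.967, -0.0, 0.0]
ft_force: [-0.6, 0.1, -0.9]
grip_width: 0.0132
psi -150.49 tool shift [ 0.      0.0001 -0.0011] wz 0.11 tilt [ 0. -0. -1.]
level wx,wy deg [-0.03  0.01]
t 10.725 p [ 0.5491 -0.238   0.0889] F [-0.6  0.1 -0.9] T [-0.06 -0.    0.04] w 0.0132
[[-0.87, -0.493, 0.0], [-0.493, 0.87, -0.0], [-0.0, -0.0, -1.0]] [-0.409  0.525  0.045  1.09  -0.    -0.924]
```

```bash
python3 -m jog '[[[0,0,0.0015,0,0,0],[0,0,0.0015,0,0,0]]]';python3 -m jog '[[[0,0,0.0015,0,0,0],[0,0,0.0015,0,0,0]]]';python3 -c "
from h import *
to(.5491,-.2379,209.4,.08);lv();st()"
```

```text
clock: 10.98
eef_pos: [0.5492, -0.238, 0.0858]
tool_rot: [-0.255, 0.967, -0.0, 0.0]
ft_force: [-0.1, 0.8, -1.4]
grip_width: 0.0133
clock: 11.22
eef_pos: [0.5492, -0.238, 0.083]
tool_rot: [-0.255, 0.967, -0.0, 0.0]
ft_force: [-1.2, -0.9, 2.0]
grip_width: 0.0134
psi -150.49 tool shift [0.     0.0001 0.003 ] wz 0.11 tilt [ 0.001 -0.    -1.   ]
level wx,wy deg [-0.04  0.03]
t 11.225 p [ 0.5492 -0.238   0.083 ] F [-1.2 -0.9  2. ] T [ 0.14  0.21 -0.02] w 0.0134
[[-0.87, -0.493, 0.001], [-0.493, 0.87, -0.0], [-0.001, -0.001, -1.0]] [-0.409  0.531  0.037  1.077 -0.    -0.924]
```

The head dropped into the slot without resistance, and the flange has now met the bar with about 3 N. I'll press on.

```bash
python3 -m jog '[[[0,0,0.002,0,0,0],[0,0,0.002,0,0,0]]]';python3 -m jog '[[[0,0,0.002,0,0,0],[0,0,0.002,0,0,0]]]';python3 -c "
from h import *
to(.5491,-.2379,209.4,.0705);lv();st()"
```

```text
clock: 11.48
eef_pos: [0.5493, -0.238, 0.0797]
tool_rot: [-0.255, 0.967, -0.0, 0.001]
ft_force: [-1.5, 0.6, 2.5]
grip_width: 0.0134
clock: 11.72
eef_pos: [0.5492, -0.238, 0.0762]
tool_rot: [-0.255, 0.967, -0.001, 0.001]
ft_force: [-2.9, 0.3, 4.4]
grip_width: 0.0137
psi -150.49 tool shift [0.0001 0.0001 0.0057] wz 0.11 tilt [ 0.002 -0.001 -1.   ]
level wx,wy deg [-0.09  0.07]
t 11.725 p [ 0.5492 -0.238   0.0762] F [-2.9  0.3  4.4] T [0.3  0.5  0.02] w 0.0137
[[-0.87, -0.493, 0.002], [-0.493, 0.87, -0.001], [-0.001, -0.002, -1.0]] [-0.409  0.536  0.027  1.06   0.    -0.924]
```

```bash
python3 -m jog '[[[0,0,0.002,0,0,0],[0,0,0.002,0,0,0]]]';python3 -m jog '[[[0,0,0.0015,0,0,0],[0,0,0.0015,0,0,0]]]';python3 -c "
from h import *
to(.5491,-.2379,209.4,.0705);lv();st()"
```

```text
clock: 11.98
eef_pos: [0.5492, -0.238, 0.0726]
tool_rot: [-0.255, 0.967, -0.001, 0.001]
ft_force: [-2.9, 1.4, 6.9]
grip_width: 0.0129
clock: 12.22
eef_pos: [0.5492, -0.238, 0.0705]
tool_rot: [-0.255, 0.967, -0.001, 0.001]
ft_force: [-3.0, 1.5, 7.1]
grip_width: 0.0132
psi -150.5 tool shift [0.0001 0.0002 0.    ] wz 0.1 tilt [ 0.003 -0.001 -1.   ]
level wx,wy deg [-0.13  0.11]
t 12.225 p [ 0.5492 -0.238   0.0705] F [-3.   1.5  7.1] T [0.35 0.66 0.06] w 0.0132
[[-0.87, -0.492, 0.003], [-0.492, 0.87, -0.001], [-0.002, -0.002, -1.0]] [-0.409  0.541  0.019  1.046  0.    -0.924]
```

```bash
python3 -m jog '[[[0,0,0.0008,0,0,0],[0,0,0.0004,0,0,8]]]';python3 -m jog '[[[0,0,0.0004,0,0,8],[0,0,0.0004,0,0,8]]]';python3 -c "
from h import *
to(.5491,-.2379,119.4,.0703);lv();st()"
```

```text
clock: 12.48
eef_pos: [0.5499, -0.2381, 0.0707]
tool_rot: [-0.185, 0.983, -0.001, 0.002]
ft_force: [-1.5, 0.6, 7.6]
grip_width: 0.013
clock: 12.72
eef_pos: [0.5515, -0.2386, 0.0717]
tool_rot: [-0.042, 0.999, -0.002, 0.004]
ft_force: [-2.7, 0.7, 6.5]
grip_width: 0.0131
psi -175.22 tool shift [0.0024 0.0009 0.0013] wz 65.38 tilt [ 0.009 -0.003 -1.   ]
level wx,wy deg [-0.21  0.49]
t 12.725 p [ 0.5515 -0.2386  0.0717] F [-2.7  0.7  6.5] T [0.13 0.41 0.1 ] w 0.0131
[[-0.996, -0.083, 0.009], [-0.083, 0.997, -0.003], [-0.009, -0.004, -1.0]] [-4.090e-01  5.400e-01  2.000e-02  1.042e+00  1.000e-03 -4.920e-01]
```

```bash
python3 -m jog '[[[0.0024,0.0009,0.0018,-0.2,0.5,0]]]';python3 -m jog '[[[0,0,0.0008,0,0,7],[0.0008,0,0.0012,0,0.2,7]]]';python3 -c "
from h import *
to(.5491,-.2379,119.4,.0703);lv();st()"
```

```text
clock: 12.85
eef_pos: [0.5515, -0.2386, 0.0714]
tool_rot: [-0.041, 0.999, -0.001, 0.003]
ft_force: [1.8, 0.2, 6.1]
grip_width: 0.0133
clock: 13.1
eef_pos: [0.553, -0.2384, 0.0714]
tool_rot: [0.084, 0.996, -0.0, 0.004]
ft_force: [-1.4, 3.0, 9.2]
grip_width: 0.0134
psi 170.36 tool shift [ 0.0039 -0.0002  0.001 ] wz 50.96 tilt [ 0.007 -0.001 -1.   ]
level wx,wy deg [-0.    0.41]
t 13.1 p [ 0.553  -0.2384  0.0714] F [-1.4  3.   9.2] T [0.67 0.29 0.06] w 0.0134
[[-0.986, 0.167, 0.007], [0.167, 0.986, -0.001], [-0.007, -0.0, -1.0]] [-0.408  0.544  0.027  1.047  0.002 -0.24 ]
```

```bash
python3 -m jog '[[[0.004,0,0.001,0,0.4,0],[0.003,0,0.0005,0,0.2,0]]]';python3 -c "
from h import *
to(.5491,-.2379,119.4,.0703);lv();st()"
```

```text
clock: 13.35
eef_pos: [0.5525, -0.2382, 0.0725]
tool_rot: [0.084, 0.996, -0.001, 0.005]
ft_force: [4.9, 0.0, 0.3]
grip_width: 0.013
psi 170.38 tool shift [ 0.0034 -0.0002  0.0022] wz 50.98 tilt [ 0.01  -0.002 -1.   ]
level wx,wy deg [-0.03  0.6 ]
t 13.35 p [ 0.5525 -0.2382  0.0725] F [4.9 0.  0.3] T [-0.02 -0.9   0.04] w 0.013
[[-0.986, 0.167, 0.01], [0.167, 0.986, -0.002], [-0.01, -0.001, -1.0]] [-0.408  0.539  0.022  1.043  0.002 -0.24 ]
```

```bash
python3 -m jog '[[[0,0,0.0025,0,0,0],[0,0,0.001,0,0,0]]]';python3 -c "
from h import *
to(.5491,-.2379,119.4,.0703);lv();st()"
```

```text
clock: 13.6
eef_pos: [0.5526, -0.2382, 0.07]
tool_rot: [0.084, 0.996, -0.001, 0.005]
ft_force: [-1.2, 0.8, 7.2]
grip_width: 0.0133
psi 170.39 tool shift [ 0.0035 -0.0002 -0.0003] wz 50.99 tilt [ 0.011 -0.003 -1.   ]
level wx,wy deg [-0.05  0.63]
t 13.6 p [ 0.5526 -0.2382  0.07  ] F [-1.2  0.8  7.2] T [0.31 0.36 0.01] w 0.0133
[[-0.986, 0.167, 0.011], [0.167, 0.986, -0.003], [-0.011, -0.001, -1.0]] [-0.408  0.541  0.018  1.037  0.002 -0.24 ]
```

```bash
python3 -m jog '[[[0.003,0,0.0005,0,0.3,0],[0,0,0.0005,0,0,0]]]';python3 -c "
from h import *
to(.5491,-.2379,119.4,.0703);lv();st()"
```

```text
clock: 13.85
eef_pos: [0.5522, -0.2383, 0.071]
tool_rot: [0.084, 0.996, -0.001, 0.006]
ft_force: [-2.9, 0.5, 7.8]
grip_width: 0.0129
psi 170.41 tool shift [ 0.0032 -0.0002  0.0007] wz 51.01 tilt [ 0.012 -0.003 -1.   ]
level wx,wy deg [-0.07  0.69]
t 13.85 p [ 0.5522 -0.2383  0.071 ] F [-2.9  0.5  7.8] T [ 0.38  0.75 -0.02] w 0.0129
[[-0.986, 0.167, 0.012], [0.167, 0.986, -0.003], [-0.012, -0.001, -1.0]] [-0.408  0.539  0.018  1.037  0.002 -0.241]
```

```bash
python3 -m jog '[[[0,0,0.0012,0,0,0],[0,0,0.0008,0,0,8]]]';python3 -m jog '[[[0,0,0.001,0,0,8],[0,0,0.001,0,0,8]]]';python3 -c "
from h import *
to(.5491,-.2379,119.4,.0703);lv();st()"
```

```text
clock: 14.1
eef_pos: [0.5525, -0.2382, 0.0702]
tool_rot: [0.155, 0.988, -0.001, 0.007]
ft_force: [-0.1, 2.0, 7.9]
grip_width: 0.0132
clock: 14.35
eef_pos: [0.5537, -0.2373, 0.0701]
tool_rot: [0.294, 0.956, 0.002, 0.008]
ft_force: [-0.8, 2.8, 9.3]
grip_width: 0.0129
psi 145.74 tool shift [ 0.0034 -0.0031 -0.0003] wz 26.34 tilt [ 0.016 -0.002 -1.   ]
level wx,wy deg [0.44 0.81]
t 14.35 p [ 0.5537 -0.2373  0.0701] F [-0.8  2.8  9.3] T [0.65 0.17 0.11] w 0.0129
[[-0.826, 0.563, 0.016], [0.563, 0.827, -0.002], [-0.014, 0.008, -1.0]] [-0.407  0.539  0.015  1.031  0.005  0.191]
```

```bash
python3 -m jog '[[[0,0,0.0008,0,0.3,8],[0,0,0.0008,0,0.3,8]]]';python3 -m jog '[[[0,0,0.0008,0.3,0.3,8],[0,0,0.0008,0,0,3]]]';python3 -c "
from h import *
to(.5491,-.2379,119.4,.0703);lv();st()"
```

```text
clock: 14.6
eef_pos: [0.5538, -0.2369, 0.0701]
tool_rot: [0.428, 0.904, 0.004, 0.003]
ft_force: [-3.2, 0.3, 8.5]
grip_width: 0.0131
clock: 14.85
eef_pos: [0.5525, -0.2373, 0.0699]
tool_rot: [0.516, 0.857, 0.002, -0.002]
ft_force: [-2.1, 1.1, 9.9]
grip_width: 0.0131
psi 117.93 tool shift [ 0.001  -0.0033 -0.0004] wz -1.47 tilt [-0.001  0.005 -1.   ]
level wx,wy deg [ 0.07 -0.26]
t 14.85 p [ 0.5525 -0.2373  0.0699] F [-2.1  1.1  9.9] T [0.23 0.71 0.17] w 0.0131
[[-0.468, 0.884, -0.001], [0.884, 0.468, 0.005], [0.004, 0.001, -1.0]] [-0.408  0.551  0.034  1.057  0.004  0.676]
```

```bash
python3 -m jog '[[[0,-0.003,0.0005,0,0,0],[0,-0.001,0.0003,0,0,0]]]';python3 -c "
from h import *
to(.5491,-.2379,119.4,.0703);lv();st()"
```

```text
clock: 15.1
eef_pos: [0.5515, -0.238, 0.071]
tool_rot: [0.515, 0.857, 0.004, 0.001]
ft_force: [-0.6, 2.2, 7.0]
grip_width: 0.0133
psi 118.01 tool shift [ 0.0012 -0.002   0.0007] wz -1.39 tilt [ 0.005  0.006 -1.   ]
level wx,wy deg [ 0.43 -0.19]
t 15.1 p [ 0.5515 -0.238   0.071 ] F [-0.6  2.2  7. ] T [ 0.28  0.07 -0.03] w 0.0133
[[-0.47, 0.883, 0.005], [0.883, 0.47, 0.006], [0.003, 0.008, -1.0]] [-0.411  0.545  0.027  1.051  0.008  0.671]
```

```bash
python3 -m jog '[[[0,-0.002,0.001,0.4,0,0],[0,0,0,0,0,0]]]';python3 -m jog '[[[0,0,-0.0015,0,0,0],[0,0,-0.0015,0,0,0]]]';python3 -c "
from h import *
to(.5491,-.2379,119.4,.0703);lv();st()"
```

```text
clock: 15.35
eef_pos: [0.5515, -0.238, 0.0716]
tool_rot: [0.514, 0.858, 0.003, 0.0]
ft_force: [-2.2, 0.8, 7.0]
grip_width: 0.0133
clock: 15.6
eef_pos: [0.5514, -0.238, 0.0752]
tool_rot: [0.514, 0.858, 0.002, 0.0]
ft_force: [-1.4, 0.8, 5.3]
grip_width: 0.0132
psi 118.1 tool shift [ 0.0012 -0.002   0.0049] wz -1.3 tilt [ 0.003  0.004 -1.   ]
level wx,wy deg [ 0.26 -0.09]
t 15.6 p [ 0.5514 -0.238   0.0752] F [-1.4  0.8  5.3] T [ 0.14  0.07 -0.01] w 0.0132
[[-0.471, 0.882, 0.003], [0.882, 0.471, 0.004], [0.002, 0.005, -1.0]] [-0.41   0.541  0.033  1.061  0.005  0.671]
```

```bash
python3 -m jog '[[[0,0,-0.0015,0,0,0],[0,0,-0.001,0,0,0]]]';python3 -m jog '[[[0,0,-0.001,0,0,0],[0,0,-0.0005,0,0,0]]]';python3 -c "
from h import *
to(.5491,-.2379,119.4,.0785);lv();st()"
```

```text
clock: 15.85
eef_pos: [0.5514, -0.238, 0.0779]
tool_rot: [0.514, 0.858, 0.002, 0.001]
ft_force: [-0.4, 0.7, 3.2]
grip_width: 0.0129
clock: 16.1
eef_pos: [0.5514, -0.238, 0.0785]
tool_rot: [0.514, 0.858, 0.002, 0.0]
ft_force: [1.0, -0.2, 0.2]
grip_width: 0.0133
psi 118.11 tool shift [ 0.0012 -0.002  -0.    ] wz -1.29 tilt [ 0.003  0.004 -1.   ]
level wx,wy deg [ 0.24 -0.1 ]
t 16.1 p [ 0.5514 -0.238   0.0785] F [ 1.  -0.2  0.2] T [-0.08 -0.41  0.04] w 0.0133
[[-0.471, 0.882, 0.003], [0.882, 0.471, 0.004], [0.002, 0.004, -1.0]] [-0.41   0.538  0.038  1.069  0.004  0.671]
```

The bolt stopped at a height matching 31 mm, and the wrist load dropped away, so the head is carrying the spring. Releasing.

```bash
python3 -m jog '[[[0,0,0,0,0,0],[0,0,0,0,0,0],[0,0,0,0,0,0],[0,0,0,0,0,0]]]' 0.05; python3 -m jog '[[[0,0,-0.01,0,0,0],[0,0,-0.03,0,0,0],[0,0,-0.05,0,0,0],[0,0,-0.05,0,0,0],[0,0,0,0,0,0]]]';python3 -m jog '[[[0.05,0,0,0,0,0],[0.05,0,0,0,0,0],[0.05,0,0,0,0,0],[0.05,0,0,0,0,0],[0,0,0,0,0,0]]]';python3 -c "
from h import *
st();grab('side','side4');grab('top','top4')
a=cv2.imread('pics/side4.png')[170:285,355:475];a=cv2.resize(a,(400,383),interpolation=2)
b=cv2.imread('pics/top4.png')[220:340,370:490];b=cv2.resize(b,(383,383),interpolation=2)
cv2.imwrite('pics/c6.png',np.hstack([a,b]))"
```

```text
clock: 16.6
eef_pos: [0.5493, -0.2377, 0.0764]
tool_rot: [0.514, 0.857, 0.002, -0.002]
ft_force: [0.2, 0.8, -0.7]
grip_width: 0.0502
clock: 17.23
eef_pos: [0.5495, -0.2385, 0.2231]
tool_rot: [0.515, 0.857, 0.001, -0.002]
ft_force: [0.1, 0.0, -0.3]
grip_width: 0.0499
clock: 17.85
eef_pos: [0.4518, -0.0578, 0.2223]
tool_rot: [0.515, 0.857, 0.002, -0.002]
ft_force: [0.9, -0.5, -0.1]
grip_width: 0.0502
t 17.85 p [ 0.4518 -0.0578  0.2223] F [ 0.9 -0.5 -0.1] T [-0.05 -0.06 -0.06] w 0.0502
[[-0.469, 0.883, -0.002], [0.883, 0.469, 0.005], [0.005, 0.0, -1.0]] [-0.13   0.159 -0.121  1.293  0.005  0.953]
```

View pics/c6.png

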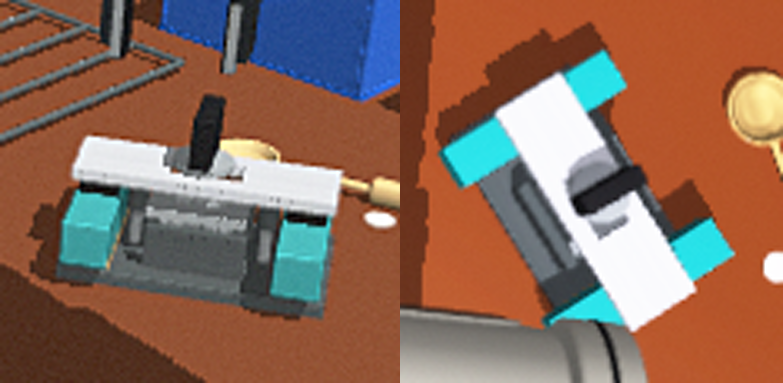

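The side view shows the bolt standing upright with its flange on the lowered bar. In the top view the thumb bar, from (575,205) to (645,175), lies across the clamp bar. One numeric check, then I'll hand in.

```bash
python3 -c "
from h import *
c=load('top4');im=cv2.cvtColor(c['pixels'],cv2.COLOR_RGB2HSV)
m=cv2.inRange(im,(0,0,0),(180,255,50));m2=np.zeros_like(m);m2[268:290,420:448]=m[268:290,420:448]
k=max(cv2.findContours(m2,0,2)[0],key=cv2.contourArea);(u,v),s,a=cv2.minAreaRect(k);print(u,v,s,a)
p=cv2.boxPoints(((u,v),s,a));l=max((p[1]-p[0],p[2]-p[1]),key=np.linalg.norm)
d=onz(c,*(np.array([u,v])+l/2),.1)-onz(c,*(np.array([u,v])-l/2),.1)
print('thumb dir',np.degrees(np.arctan2(d[1],d[0]))%180,'want 119.4; centre',onz(c,u,v,.1)[:2])
# bar side-view vertical drop: first row of bright bar top edge in several columns, before vs after
for f in('side0','side4'):
  g=load(f)['pixels'].astype(int);r=[]
  for q in(382,388,394,438,444,450):
    w=np.where(g[195:245,q].min(axis=1)>140)[0];r.append((195+w.min(),195+w.max()) if len(w) else None)
  print(f,r)
s=load('side0')
print([proj(s,(.546-.06*.87,-.2385-.06*.49,z))[1] for z in(.075,.069)])
"
```

```text
434.818359375 279.0968933105469 (7.647058963775635, 22.882352828979492) 61.927513122558594
thumb dir 115.95365359494382 want 119.4; centre [ 0.55123254 -0.23843169]
side0 [(np.int64(208), np.int64(221)), (np.int64(209), np.int64(222)), (np.int64(210), np.int64(223)), (np.int64(226), np.int64(229)), (np.int64(227), np.int64(230)), (np.int64(228), np.int64(230))]
side4 [(np.int64(211), np.int64(223)), (np.int64(212), np.int64(224)), (np.int64(213), np.int64(225)), (np.int64(216), np.int64(231)), (np.int64(219), np.int64(232)), (np.int64(220), np.int64(233))]
[np.float64(222.02228644700892), np.float64(224.56263731843978)]
```

The bar sits about 2–3 px lower, where 2.5 px is expected for 6 mm. The thumb bar is across within about 3.5°.

```bash
python3 -c "
from workcell import bot
print(bot.job_done(),bot.get_obs()['clock'])"
```

```text
the job is handed in; nothing more can be done
the job is handed in; nothing more can be done
```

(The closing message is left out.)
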